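# Wedge up a flange plate on a levelling base

## Robot

A 6-joint arm with a two-finger parallel gripper is mounted at the origin on a cart in front of the work surface, level with it; the furniture and walls round the work are solid. World frame = base frame: x ahead of the robot, y to its left, z up, the work surface at z = 0. Lengths are in m, angles in degrees, forces in N, time in s.
With the tool pointing down it reaches from about 0.325 to 0.775 m from the base axis. Payload 5.5 kg.
Tool frame: the origin (TCP) lies at the centre of the arm's flange, where the gripper is bolted on; the fingertips stand 182 mm ahead of it and the grasp point (between the pads) lies 163 mm ahead of it; z points along the fingers, y is the direction in which the jaws open and shut (so a half turn about z gives the same grasp; the last joint's range is limited). The gripper opens to 88 mm and grips with 3 to 60 N. Pads are 20 mm wide; open, the fingers measure 115 mm over their backs; the gripper's body (75 mm by 178 mm) begins 61 mm behind the grasp point.
Start: joints at [62.24, 5.22, 70.514, -0, 104.267, -3.249], TCP at [0.249, 0.546, 0.405] pointing down, gripper open.
Joint ranges: [-164.24, 164.24], [-49.07, 125.15], [9.68, 141.18], [-86.29, 266.29], [3.28, 154.24], [-151.56, 151.56]. Speed limits (degrees/s): [147.25, 147.25, 172.46, 180, 180, 180].

## Interface

Orientations are given as [roll, pitch, yaw] about the fixed x, y, z axes, in that order (R = Rz(yaw) Ry(pitch) Rx(roll)).
In Python, from station import r gives the robot as it stands. The module is installed in compiled form; this text tells all that it offers. Calls block until the motion is done:
- r.reach(position, orientation): joint-space move of the TCP to a pose.
- r.servo_line(position, rotation=None, speed=0.15): straight line of the TCP; rotation=None keeps the orientation; speed is the mean speed in m/s.
- r.move_joints(angles): joint-space move.
- r.let_go() and r.grab(squeeze=None): open the fingers fully, or close them until they stop; squeeze is the grip in N (None keeps the last).
- r.wait(seconds).
- r.inverse_kinematics(position, orientation): joint angles nearest the present ones, or None.
- r.sense(): the state.
- r.snapshot(name): name is "scene" or "top" or "wrist"; returns a dict with "frame" (400x640x3 uint8, red, green, blue), "fx", "fy", "cx", "cy" (pixels), "dist_coeffs" ([k1, k2, p1, p2, k3] as OpenCV has them; the pictures are not rectified), "R" (3x3) and "t" (3): a world point X has camera coordinates R X + t. Camera axes: x right, y down, z forward; pixel columns grow to the right and rows downward; lengths in m; the calibration is good to about 2 mm. A picture is of the moment at which its call begins. There is no depth.
A pose or a line that the arm cannot do raises r.IKError and nothing moves.
- r.hand_in(): hands the job in, once; it reports no verdict.
The state is a dict: "clock": time; "joints": joint angles; "joint_vel": joint speeds; "joint_torque": joint torques, N m; "tcp_pos": TCP position; "orientation": TCP orientation; "contact_force": force on the tool from outside, world axes, zero at the start; "torque": the same for the moment, N m; "opening": finger opening in m.
Only numpy, scipy, OpenCV 4.12 (cv2) and the standard library are available. Lean on these libraries where they do the work, as an engineer would, in place of code of your own. Each camera call takes 0.05 s, during which the arm holds its last target.

## Task

Stand the stop pin fully home in the hole at the back of the flange plate, down into the bore of the base below, so that the plate cannot slide. Then take the steel wedge by its grip block, lay it on the base in front of the plate and slide it, thin end first, under the middle of the plate's front edge until that edge just lifts off both front rests, by 2 or 3 mm. Finish while still gripping the wedge in place under the plate; do not touch the plate itself or shift the other things on the bench.

Things in the scene. Friction and masses are not known exactly. Their poses are not given: they have to be found in the camera images.
- base: fixed dark steel slab 190 x 100 x 22 mm. Origin: centre of its underside, on the bench; x along it from the bare run-in (-95 mm) to the pin end (+95), y across, z up. On its top four bright rests 14 x 16 mm, 8 mm high (tops 30 mm over the bench): front pair centred at x = -17, y = +-34 mm, rear pair at x = 70, y = +-34 mm. The 52 mm between the front rests are free for the wedge
- bore (a point): mouth of the round blind bore in the base, 12 mm wide with a chamfered mouth and 18 mm deep, at base x = 72, y = 0, z = 22 mm (below the plate's hole)
- plate: loose aluminium plate 110 (x) x 84 (y) x 12 mm, 0.35 kg, with a flat white ring 66 mm wide, 8 mm high fixed on it. Lies on the four rests, axes along the base's. Origin: centre of its underside, at base x = 30, z = 30 mm; front edge at plate x = -55 mm (base x = -25). Slides if wedged without the pin; with it, it still shifts some 5 mm. Tilts about the rear rests
- plate_front_left (a point): point on the underside of the plate at its front edge, at plate x = -55, y = +34 mm; 30 mm over the bench while the plate rests, more when that corner is lifted
- plate_front_right (a point): the same at plate x = -55, y = -34 mm
- plate_hole (a point): centre, at the plate's top, of the through hole, 13 mm wide with a chamfered mouth, at plate x = 42, y = 0, z = 12 mm; it is right above the bore
- pin: loose plain steel stop pin, a round bar 10 mm thick and 90 mm long with a chamfered foot, 0.05 kg. Origin: centre of its foot, z up along the pin. It stands upright in the stand. Fully home in the base its foot is 4 mm and its top 94 mm over the bench, so that 52 mm stand out above the plate
- pin_top (a point): centre of the pin's top end, 90 mm above its foot
- stand: fixed grey plastic block 48 x 48 x 26 mm that holds the pin at the start in a 12 mm hole, 20 mm deep, at its centre; the pin's foot is 6 mm over the bench, so 70 mm of it stand out. Origin: centre of the underside
- wedge: loose steel wedge 110 x 28 mm, 0.18 kg, flat on the bench. Origin: underside, between block and ramp; x points to the thin end. x -30 to 0 mm: upright grip block 28 mm wide, 30 mm high; x 0 to 80 mm: ramp falling evenly from 15 to 3 mm thick
- wedge_nose (a point): middle of the thin end on the underside, at wedge x = 80 mm. With the wedge flat on the base, the ramp meets the plate's front edge when the nose is 33 mm beyond that edge; each further 6.7 mm lift the edge by 1 mm, with some 3 to 12 N of push
- wedge_grip (a point): place to grip the wedge across its 28 mm width, in the grip block at wedge x = -15 mm, z = 24 mm
- tape: bystander: black tape roll 58 mm wide, 18 mm high. Origin: centre of its underside
- tin: bystander: round black tip-cleaner pot 55 mm wide, 36 mm high. Origin: centre of its underside
- terminal: bystander: small green terminal block 14 x 26 x 12 mm. Origin: centre of its underside
Not all that is in view belongs to the job. Of the things that look like the wedge, the larger one is meant.

How it is judged:
By the outcome, as a careful person would: the job done as asked, in the order asked, and still so for the second after the job is handed in, while the arm keeps its last pose, push and grip.
It also fails if it takes over 69 s, if anything falls off the work surface, if the arm or the gripper's body presses on something with over 40 N, if the wrist force passes 120 N, or if a joint passes its speed limit or range.

## Working session

There is one attempt and no reset: what is moved stays moved. The work goes in short steps, each a Python script; the robot and the scene stay as the last script left them, time stands still between calls to the robot, and variables do not carry over. Pictures are saved under pics/ and viewed, and the job is handed in when it is done.

```bash
mkdir -p pics; ls
python3 - <<'E'
from station import r
import cv2,pickle
s=r.sense();print(s)
for n in("scene","top","wrist"):
    d=r.snapshot(n);cv2.imwrite(f"pics/{n}0.png",d["frame"][:,:,::-1]);pickle.dump(d,open(f"pics/{n}0.pkl","wb"))
    print(n,d["fx"],d["cx"],d["cy"],d["dist_coeffs"],d["R"],d["t"])
E
```

```text
pics
{'clock': 0.0, 'joints': array([ 6.22396330e+01,  5.26374005e+00,  7.05803499e+01, -3.45773073e-03,
        1.04268229e+02, -3.24838365e+00]), 'joint_vel': array([ 0.03938148, -0.12407606,  0.00375427, -0.03118335, -0.0430925 ,
       -0.05081799]), 'joint_torque': array([ 1.07651147e-04, -4.46470106e+01, -4.06432128e+01,  6.96879113e-02,
        2.99651502e-02, -1.58681869e-04]), 'tcp_pos': array([0.24896423, 0.54597112, 0.40351502]), 'orientation': array([-1.79887671e+02, -3.01718210e-03,  1.55487165e+02]), 'contact_force': array([-0.0389972 , -0.57186573, -0.35231919]), 'torque': array([-0.00481803,  0.04770027, -0.03513515]), 'opening': 0.08786833126662788}
scene 400.64822632916514 317.03126998086145 199.58932523121032 [-0.0496864  0.         0.         0.         0.       ] [[ 4.89705032e-01 -8.71888036e-01 -4.83647881e-04]
 [-4.55952278e-01 -2.55617468e-01 -8.52506440e-01]
 [ 7.43166537e-01  4.17697214e-01 -5.22716496e-01]] [-0.18459012  0.37802963  0.4374668 ]
top 371.5995781624334 316.4865191911954 197.1633479698732 [-0.02299472  0.          0.          0.          0.        ] [[ 0.01833378 -0.999822   -0.00445468]
 [-0.99116114 -0.0175891  -0.1314923 ]
 [ 0.13139054  0.00682606 -0.99130718]] [0.07597289 0.55111838 0.8655668 ]
wrist 344.4688139771612 314.36852557846026 194.76898507414364 [-0.04801215  0.          0.          0.          0.        ] [[ 0.41488907  0.90987059 -0.00160436]
 [ 0.88044577 -0.40102568  0.25296968]
 [ 0.22952628 -0.1063669  -0.96747288]] [-0.59977447 -0.02921299  0.39074628]
```

View pics/scene0.png

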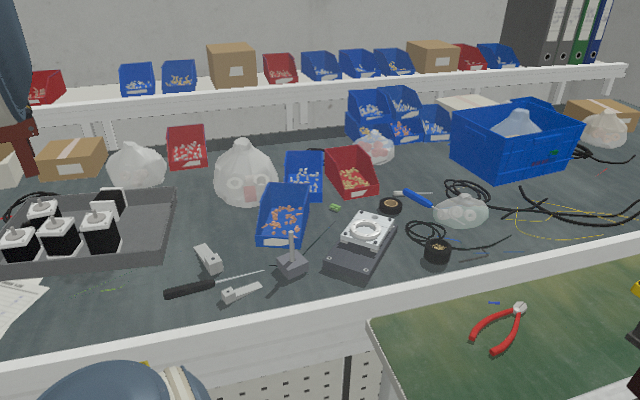

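View pics/top0.png

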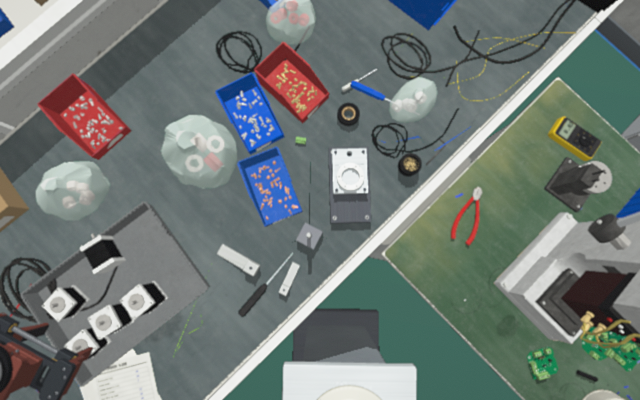

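View pics/wrist0.png

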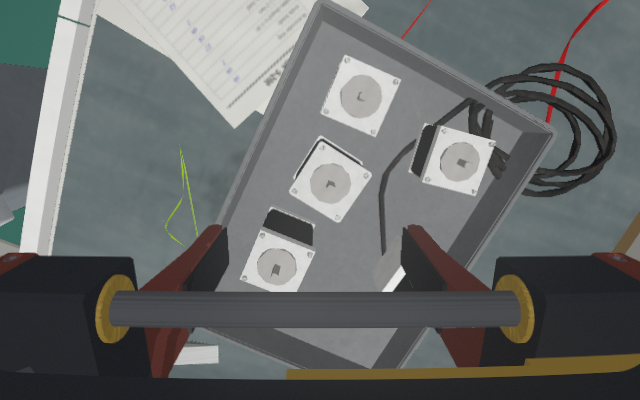

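```bash
cat > h.py <<'E'
import numpy as np,cv2,pickle
def K(d): return np.array([[d["fx"],0,d["cx"]],[0,d["fy"],d["cy"]],[0,0,1]])
def proj(d,P): 
    rv,_=cv2.Rodrigues(np.asarray(d["R"])); return cv2.projectPoints(np.asarray(P,float).reshape(-1,1,3),rv,np.asarray(d["t"],float),K(d),np.array(d["dist_coeffs"]))[0].reshape(-1,2)
def back(d,uv,z):
    n=cv2.undistortPoints(np.asarray(uv,float).reshape(-1,1,2),K(d),np.array(d["dist_coeffs"])).reshape(-1,2)
    R=np.asarray(d["R"]);t=np.asarray(d["t"]);c=-R.T@t
    D=np.c_[n,np.ones(len(n))]@R
    return c+D*((z-c[2])/D[:,2])[:,None]
def crop(d,x0,y0,x1,y1,k,name):
    im=d["frame"][y0:y1,x0:x1,::-1]; im=cv2.resize(im,None,fx=k,fy=k,interpolation=cv2.INTER_CUBIC); cv2.imwrite(name,im)
E
python3 - <<'E'
from h import *
d=pickle.load(open("pics/top0.pkl","rb"))
crop(d,210,130,440,310,3.4,"pics/topc.png")
print(back(d,[(238,260),(289,280),(310,236),(350,185),(351,171),(351,210)],0.0))
d=pickle.load(open("pics/scene0.pkl","rb"))
crop(d,180,180,480,320,2.6,"pics/scenec.png")
E
```

```text
[[ 0.39401295  0.27772798  0.        ]
 [ 0.34792714  0.14994578  0.        ]
 [ 0.4565572   0.10053352  0.        ]
 [ 0.58714232  0.00169825  0.        ]
 [ 0.62336878 -0.00062504  0.        ]
 [ 0.52348361 -0.0012292   0.        ]]
```

View pics/topc.png

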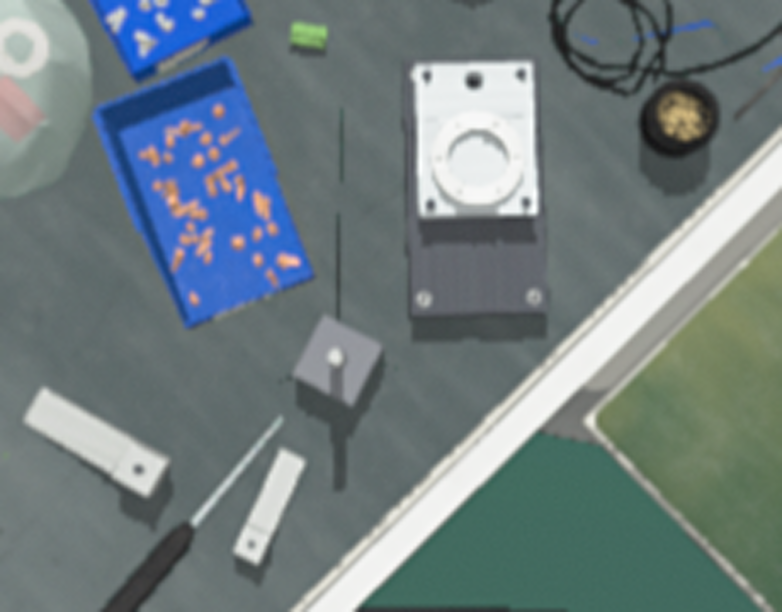

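View pics/scenec.png

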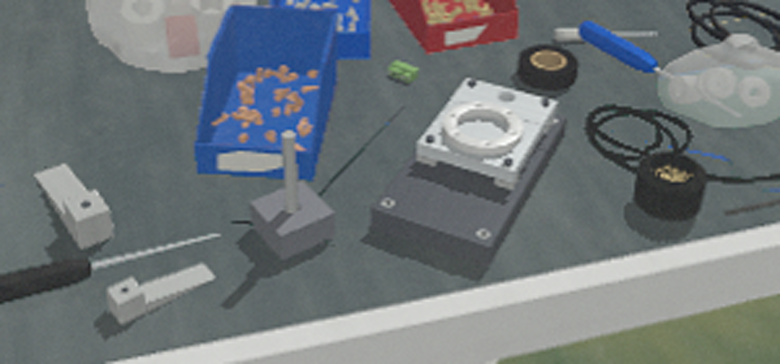

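```bash
cat >> h.py <<'E'
from scipy.spatial.transform import Rotation as Ro
def RM(o): return Ro.from_euler('xyz',o,degrees=True).as_matrix()
E
python3 - <<'E'
from h import *
T=pickle.load(open("pics/top0.pkl","rb"));S=pickle.load(open("pics/scene0.pkl","rb"));W=pickle.load(open("pics/wrist0.pkl","rb"))
t=lambda l:[(x/3.4+210-.35,y/3.4+130-.35) for x,y in l]
s=lambda l:[(x/2.6+180-.3,y/2.6+180-.3) for x,y in l]
np.set_printoptions(precision=4,suppress=True)
print("plate top",back(T,t([(414,62),(534,62),(416,216),(538,216),(474,80)]),.042))
print("plate top S",back(S,s([(473,79),(560,98),(417,154),(506,177),(507,96)]),.042))
print("base",back(T,t([(411,313),(546,314)]),.022)); print("baseS",back(S,s([(373,208),(489,249)]),.022))
print("pin",back(T,t([(335,356)]),.096),back(S,s([(289,132)]),.096))
print("stand",back(T,t([(328,316),(384,349),(350,405),(294,370)]),.026))
print("wedge block",back(T,t([(120,450)and(122,450),(169,464),(150,496),(110,478)]),.030),"nose",back(T,t([(44,388),(24,418)]),.003))
print("tin",back(T,t([(680,118)]),.036),"tape",back(T,[(348,114)],.018),"term",back(T,t([(309,35)]),.012))
Rt=RM([-179.888,-.003,155.487]);p=np.array([.24896,.54597,.4035])
Rw=np.asarray(W["R"]);c=-Rw.T@W["t"]
print("cam in tool",Rt.T@(c-p),"R",Rw@Rt)
E
```

```text
plate top [[ 0.6717  0.0514  0.042 ]
 [ 0.6732 -0.0353  0.042 ]
 [ 0.5593  0.0486  0.042 ]
 [ 0.5608 -0.0381  0.042 ]
 [ 0.6591  0.008   0.042 ]]
plate top S [[ 0.6711  0.046   0.042 ]
 [ 0.6803 -0.0328  0.042 ]
 [ 0.5472  0.0402  0.042 ]
 [ 0.5546 -0.0339  0.042 ]
 [ 0.6606  0.0089  0.042 ]]
base [[ 0.4917  0.0505  0.022 ]
 [ 0.4927 -0.0465  0.022 ]]
baseS [[ 0.492   0.0503  0.022 ]
 [ 0.4929 -0.0474  0.022 ]]
pin [[0.4575 0.1025 0.096 ]] [[0.4602 0.1047 0.096 ]]
stand [[0.4882 0.1101 0.026 ]
 [0.4653 0.0696 0.026 ]
 [0.4253 0.0931 0.026 ]
 [0.4493 0.1334 0.026 ]]
wedge block [[0.3908 0.253  0.03  ]
 [0.3818 0.2195 0.03  ]
 [0.3594 0.232  0.03  ]
 [0.3712 0.2607 0.03  ]] nose [[0.4332 0.3173 0.003 ]
 [0.4112 0.3308 0.003 ]]
tin [[ 0.6352 -0.1417  0.036 ]] tape [[0.768  0.0094 0.018 ]] term [[0.6993 0.1294 0.012 ]]
cam in tool [0.0706 0.0004 0.019 ] R [[ 0.      1.     -0.0004]
 [-0.9675 -0.0001 -0.253 ]
 [-0.253   0.0003  0.9675]]
```

Candidates in the top image: wedge-like objects at (238,260), about 46 px long, and (289,280), about 36 px long. The first is larger, so it is the wedge. The pin is the upright bar at (308,235) in the stand, and the screwdriver at (265,285) is not it. The hole is the dark spot at (349,153), distinct from the small corner screws. Next I'll take close views on the way.

```bash
cat > look.py <<'E'
from station import r
from h import *
def look(tx,ty,z,yaw,name,off=.03):
    a=np.radians(yaw); p=[tx-off*np.cos(a),ty-off*np.sin(a),z]
    r.reach(p,[180,0,yaw]); r.wait(.3)
    d=r.snapshot("wrist"); pickle.dump(d,open(f"pics/{name}.pkl","wb")); cv2.imwrite(f"pics/{name}.png",d["frame"][:,:,::-1])
    s=r.sense(); print(name,s["clock"],s["tcp_pos"],s["orientation"],s["joints"])
E
python3 - <<'E'
from look import *
np.set_printoptions(precision=4,suppress=True)
look(.40,.28,.40,61,"w1")
look(.4585,.103,.40,1,"p1")
look(.659,.008,.346,1,"b1")
E
```

```text
w1 1.725 [0.3854 0.2542 0.3999] [-179.9886    0.0134   61.0689] [ 29.1905 -16.2028  91.0737   0.0027 105.1465  58.1223]
p1 2.775 [0.4284 0.1033 0.4   ] [-179.9961    0.0046    1.1301] [  9.1256 -19.5084  93.6986   0.0046 105.8138  97.9967]
b1 4.0333 [0.6285 0.008  0.347 ] [179.9955  -0.0816   1.0429] [-2.3701  9.3722 71.8451  0.0003 98.701  86.5871]
```

View pics/w1.png

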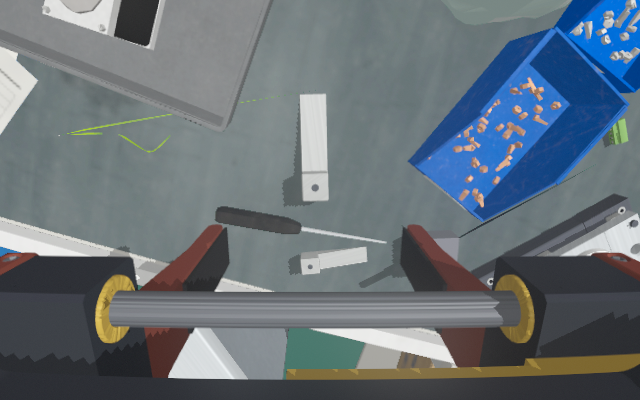

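View pics/p1.png

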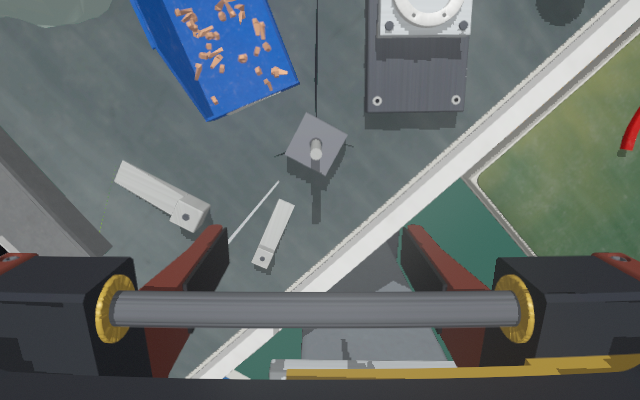

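View pics/b1.png

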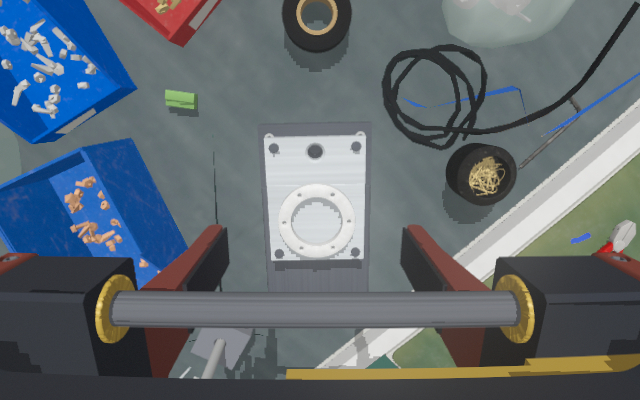

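Run:
```python
from h import *
L=lambda n:pickle.load(open(f"pics/{n}.pkl","rb"))
crop(L("w1"),270,85,360,210,4.8,"pics/w1c.png")
crop(L("p1"),270,100,360,180,6,"pics/p1c.png")
crop(L("b1"),250,110,385,275,3.6,"pics/b1c.png")
```

```text
(no output)
```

View pics/w1c.png

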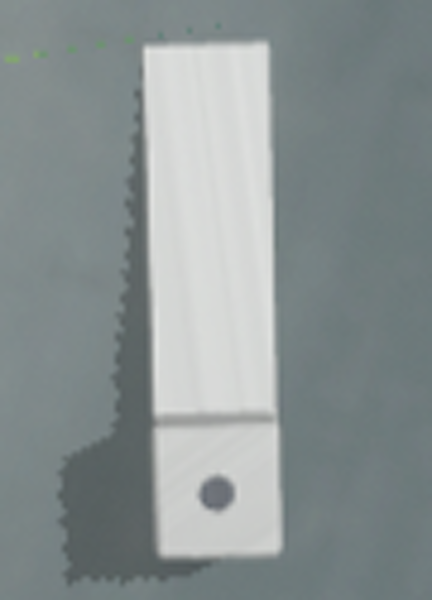

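View pics/p1c.png

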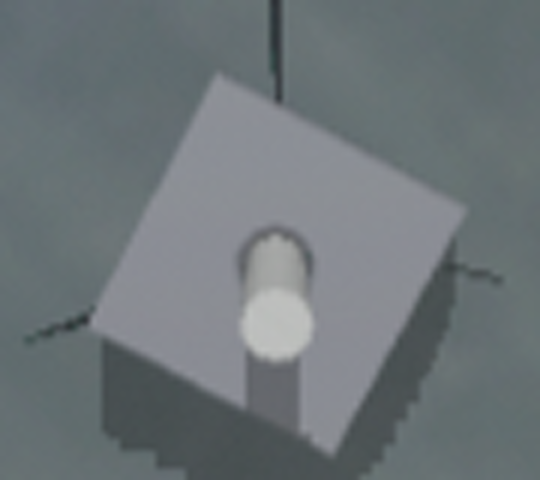

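View pics/b1c.png

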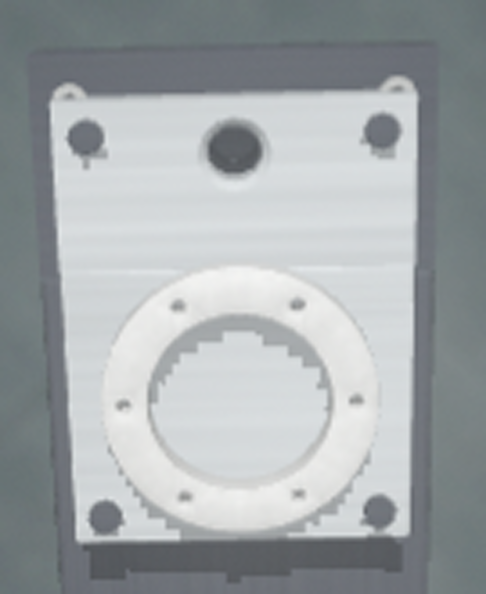

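Run:
```python
from h import *
np.set_printoptions(precision=4,suppress=True)
L=lambda n:pickle.load(open(f"pics/{n}.pkl","rb"))
def m(l,k,x0,y0): return [((x+.5)/k-.5+x0,(y+.5)/k-.5+y0) for x,y in l]
w,p,b=L("w1"),L("p1"),L("b1")
print("pin top",back(p,m([(277,324)],6,270,100),.096))
print("stand",back(p,m([(219,72),(468,210),(334,457),(90,325)],6,270,100),.026), back(p,m([(219,72),(468,210),(334,457),(90,325)],6,270,100),.026).mean(0))
print("hole",back(b,m([(235,148)],3.6,250,110),.042))
q=back(b,m([(51,98),(417,94),(410,539),(78,542)],3.6,250,110),.042);print("plate",q,q.mean(0))
print("ring", back(b,m([(240,398)],3.6,250,110),.050))
print("base back",back(b,m([(29,52),(437,43)],3.6,250,110),.022))
print("base front from p1",back(p,[(366,110),(464,112)],.022))
e=back(w,m([(144,45),(270,42)],4.8,270,85),.003);f=back(w,m([(154,420),(274,417)],4.8,270,85),.030)
g=back(w,m([(158,557),(282,555)],4.8,270,85),.030)
print("nose",e,e.mean(0),"blockfront",f,f.mean(0),"blockrear",g,g.mean(0))
d=e.mean(0)-f.mean(0);print(np.linalg.norm(d[:2]),np.degrees(np.arctan2(d[1],d[0])))
d=f.mean(0)-g.mean(0);print(np.linalg.norm(d[:2]),np.degrees(np.arctan2(d[1],d[0])))
print("blockcenter",(f.mean(0)+g.mean(0))/2)
```

```text
pin top [[0.4567 0.104  0.096 ]]
stand [[0.4891 0.1141 0.026 ]
 [0.4671 0.0715 0.026 ]
 [0.4238 0.0931 0.026 ]
 [0.4462 0.1357 0.026 ]] [0.4566 0.1036 0.026 ]
hole [[0.6595 0.0094 0.042 ]]
plate [[ 0.6702  0.0517  0.042 ]
 [ 0.6727 -0.032   0.042 ]
 [ 0.5621 -0.0365  0.042 ]
 [ 0.5597  0.047   0.042 ]] [0.6162 0.0076 0.042 ]
ring [[0.6014 0.0071 0.05  ]]
base back [[ 0.6794  0.0598  0.022 ]
 [ 0.6834 -0.0392  0.022 ]]
base front from p1 [[ 0.4919  0.0534  0.022 ]
 [ 0.4927 -0.0474  0.022 ]]
nose [[0.4089 0.3331 0.003 ]
 [0.4335 0.3203 0.003 ]] [0.4212 0.3267 0.003 ] blockfront [[0.373  0.2629 0.03  ]
 [0.396  0.251  0.03  ]] [0.3845 0.257  0.03  ] blockrear [[0.3587 0.2358 0.03  ]
 [0.3828 0.223  0.03  ]] [0.3708 0.2294 0.03  ]
0.07880654618234806 62.21873822277494
0.030802206600941427 63.53514034924531
blockcenter [0.3776 0.2432 0.03  ]
```

Run:
```python
from look import *
np.set_printoptions(precision=4,suppress=True)
O=[180,0,2.2]
r.reach([.4567,.1039,.33],O)
r.servo_line([.4567,.1039,.244],O,speed=.1)
r.wait(.2); s0=r.sense()
r.grab(30); r.wait(.2)
s=r.sense(); print(s["clock"],s["tcp_pos"],s["orientation"],s["opening"],s0["contact_force"],s["contact_force"])
r.servo_line([.4567,.1039,.320],O,speed=.1)
r.wait(.2);s=r.sense(); print(s["clock"],s["tcp_pos"],s["opening"],s["contact_force"])
for n in("wrist","scene"):
    d=r.snapshot(n);pickle.dump(d,open(f"pics/{n}1.pkl","wb"))
    if n=="wrist": crop(d,200,150,440,400,2.4,"pics/g1.png")
    else: crop(d,180,120,480,320,2.6,"pics/gs1.png")
```

```text
7.4333 [0.4567 0.1039 0.244 ] [-179.9991    0.0001    2.2022] 0.009550601203841307 [-0.9468 -0.5962  1.1494] [-0.0078 -0.1358  0.2847]
8.5417 [0.4566 0.1039 0.3191] 0.0093806399354156 [-0.3128 -0.158  -0.7571]
```

View pics/g1.png

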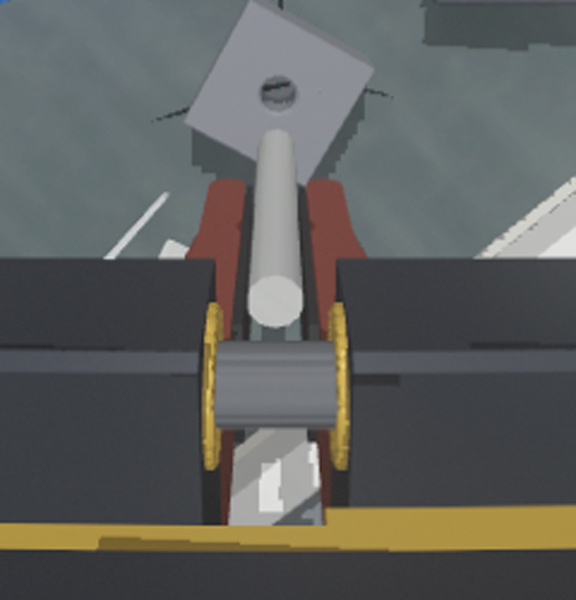

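View pics/gs1.png

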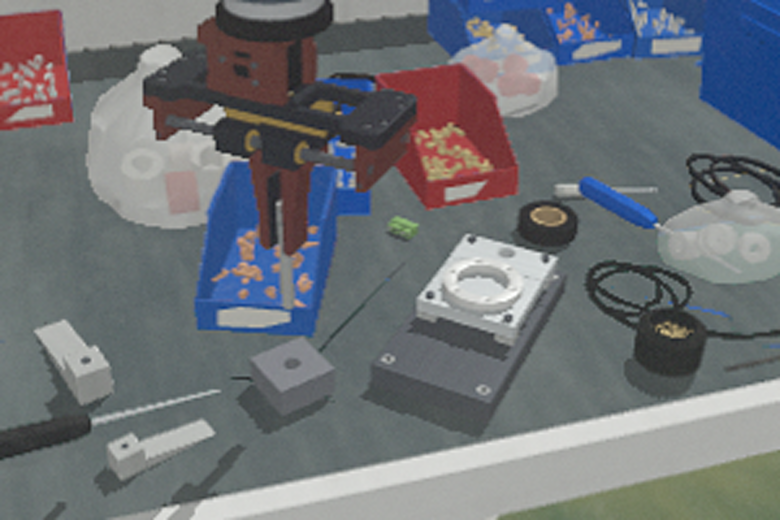

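Run:
```python
from h import *
d=pickle.load(open("pics/wrist1.pkl","rb"))
P=proj(d,[[.4566,.1039,.3191-.148],[.4566,.1039,.3191-.238],[.4566+.01,.1039,.3191-.238]])
print((P+.5-[200,150])*2.4-.5)
```

```text
[[281.21451245 297.93369101]
 [278.98364248 143.0494924 ]
 [280.42840761 108.14609386]]
```

Run:
```python
from look import *
np.set_printoptions(precision=4,suppress=True)
O=[180,0,2.2]; x,y=.6593,.0085
r.reach([x,y,.320],O)
r.servo_line([x,y,.287],O,speed=.08); r.wait(.3)
d=r.snapshot("wrist");pickle.dump(d,open("pics/wrist2.pkl","wb"));crop(d,200,100,440,350,2.4,"pics/g2.png")
f0=r.sense()["contact_force"];print(f0)
z=.287
while z>.2425:
    z-=.003; r.servo_line([x,y,z],O,speed=.03)
    s=r.sense();f=s["contact_force"]-f0;print(round(s["clock"],2),round(z,4),s["tcp_pos"],f)
    if f[2]>9 or np.hypot(f[0],f[1])>12: print("stop");break
```

```text
[-0.3344  1.0351 -0.9118]
10.7 0.284 [0.6592 0.0085 0.2835] [ 0.5569 -0.932   0.8809]
10.95 0.281 [0.6592 0.0085 0.2806] [ 0.5266 -1.5506  1.1228]
11.2 0.278 [0.6592 0.0085 0.2777] [ 0.2785 -0.2795  0.5546]
11.45 0.275 [0.6592 0.0085 0.2746] [ 0.2753 -1.3923 -0.0795]
11.7 0.272 [0.6592 0.0085 0.2716] [-0.0463 -1.1919  0.0729]
11.95 0.269 [0.6592 0.0085 0.2686] [ 0.03   -0.7619  0.4119]
12.2 0.266 [0.6592 0.0085 0.2656] [ 1.2307 -1.1423  0.3252]
12.45 0.263 [0.6592 0.0085 0.2626] [-0.229  -0.62    1.3569]
12.7 0.26 [0.6592 0.0085 0.2596] [ 0.1362 -1.6584  0.7055]
12.95 0.257 [0.6593 0.0085 0.2567] [ 0.1955 -1.5628  0.4551]
13.2 0.254 [0.6593 0.0085 0.2536] [ 0.5183 -1.0936 -0.0495]
13.45 0.251 [0.6593 0.0085 0.2507] [ 0.838  -1.1782 -0.2995]
13.7 0.248 [0.6593 0.0085 0.2476] [-0.6085 -1.0776  0.0057]
13.95 0.245 [0.6593 0.0085 0.2446] [ 0.4916 -1.0318 -0.1145]
14.2 0.242 [0.6593 0.0085 0.2421] [-1.1802 -0.3134  1.1615]
```

View pics/g2.png

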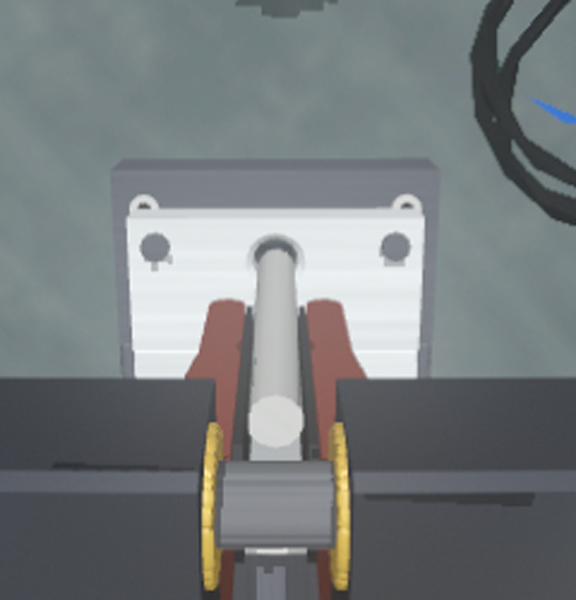

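Run:
```python
from look import *
np.set_printoptions(precision=4,suppress=True)
O=[180,0,2.2]; x,y=.6593,.0085
z=.242
while z>.238:
    z-=.001; r.servo_line([x,y,z],O,speed=.02)
    s=r.sense();f=s["contact_force"];print(round(s["clock"],2),round(z,4),s["tcp_pos"],f)
    if f[2]>7: break
r.servo_line([x,y,.2415],O,speed=.02)
r.let_go(); r.wait(.2)
r.servo_line([x,y,.32],O,speed=.15)
r.reach([.5,.15,.40],[180,0,45])
d=r.snapshot("scene");pickle.dump(d,open("pics/scene3.pkl","wb"));crop(d,330,170,430,290,5,"pics/s3.png")
d=r.snapshot("top");pickle.dump(d,open("pics/top3.pkl","wb"))
print(r.sense()["clock"])
```

```text
14.45 0.241 [0.6594 0.0085 0.242 ] [-1.7373  0.2839  5.1778]
14.7 0.24 [0.6594 0.0085 0.2419] [-4.1059  0.5651  8.9515]
18.0917
```

View pics/s3.png

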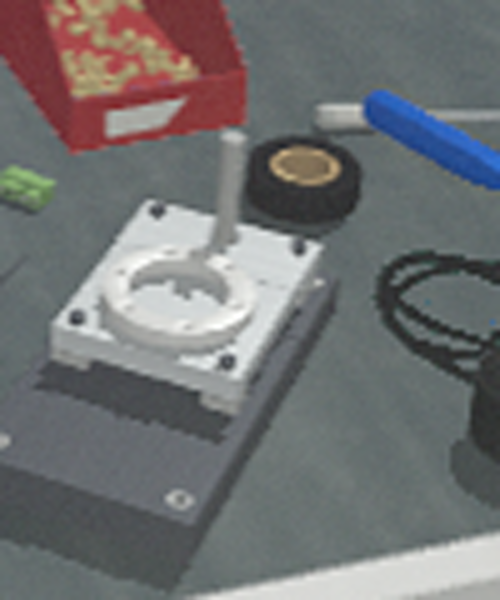

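Run:
```python
from h import *
d=pickle.load(open("pics/w1.pkl","rb"))
c=np.array([.3785,.2427]);a=np.radians(62.6);ex=np.array([np.cos(a),np.sin(a)]);ey=np.array([-ex[1],ex[0]])
im=d["frame"][:,:,::-1].copy()
for z,col in((.005,(0,0,255)),(.02,(0,255,255))):
  for s in(1,-1):
    q=[np.r_[c+ex*i*.011+ey*s*j,z] for i,j in((-1,.043),(1,.043),(1,.058),(-1,.058))]
    cv2.polylines(im,[proj(d,q).astype(int)],True,col,1)
cv2.imwrite("pics/w1o.png",cv2.resize(im[80:260,200:440],None,fx=3,fy=3))
```

```text
(no output)
```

View pics/w1o.png

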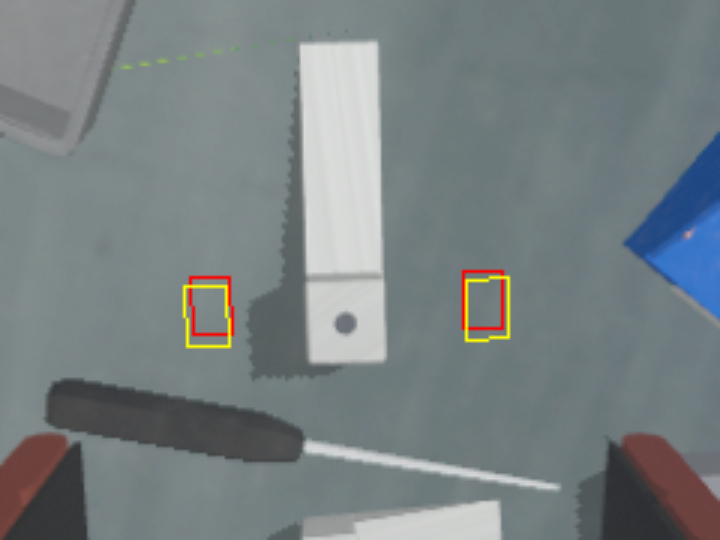

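Run:
```python
from look import *
np.set_printoptions(precision=4,suppress=True)
O=[180,0,62.6]; x,y=.3785,.2427
r.reach([x,y,.27],O)
r.servo_line([x,y,.1875],O,speed=.08)
r.wait(.2); print(r.sense()["contact_force"])
r.grab(50); r.wait(.3)
s=r.sense(); print(s["clock"],s["tcp_pos"],s["orientation"],s["opening"],s["contact_force"],s["joints"])
r.servo_line([x,y,.26],O,speed=.1)
r.wait(.2);s=r.sense(); print(s["clock"],s["tcp_pos"],s["opening"],s["contact_force"])
d=r.snapshot("wrist");pickle.dump(d,open("pics/wrist4.pkl","wb"));cv2.imwrite("pics/wrist4.png",d["frame"][:,:,::-1])
```

```text
[ 0.123  -0.0454 -0.319 ]
21.5417 [0.3785 0.2427 0.1875] [179.9973   0.0034  62.5991] 0.027863151462983748 [ 0.0916 -0.8754 -0.055 ] [ 28.3311 -14.7126 111.5561  -0.0042  83.1578  55.7325]
22.6167 [0.3783 0.2426 0.2591] 0.027669659015093793 [ 0.1688  0.5548 -2.1938]
```

View pics/wrist4.png

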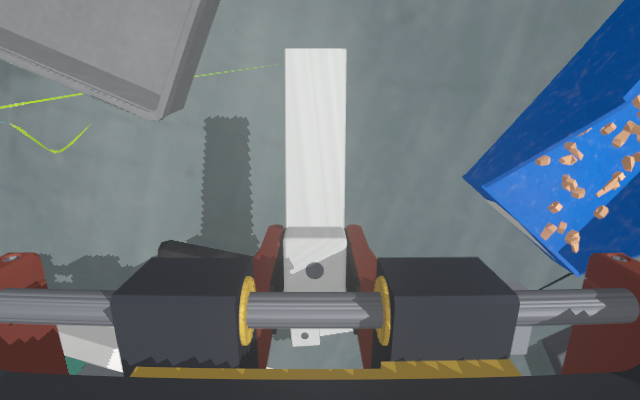

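Run:
```python
from h import *
d=pickle.load(open("pics/wrist4.pkl","rb"))
R=RM([180,0,62.6]);p=np.array([.3783,.2426,.2591])
for x in(.092,.095,.098):
  print(x,proj(d,[p+R@[x,s*.014,.163+.0215] for s in(-1,1)]))
for y in (-.014,.014): print(proj(d,[p+R@[.015,y,.163+.0245-.015]]))
print(proj(d,[p+R@[.015,y,.163+.0245-.030] for y in(-.014,.014)]))
print(proj(d,[p+R@[.095,y,.163+.0215+.003] for y in(-.014,.014)]))
crop(d,260,30,370,300,2.2,"pics/w4c.png")
```

```text
0.092 [[287.28403661  52.84899984]
 [349.35018301  52.86387354]]
0.095 [[287.17253861  45.80876538]
 [349.49368139  45.82369263]]
0.098 [[287.06134836  38.71744935]
 [349.63677599  38.73245667]]
[[288.38470758 223.42736625]]
[[347.86192511 223.44720757]]
[[285.79457835 235.13966951]
 [351.09267328 235.1613078 ]]
[[287.68250153  46.88487776]
 [348.85529058  46.89906209]]
```

View pics/w4c.png

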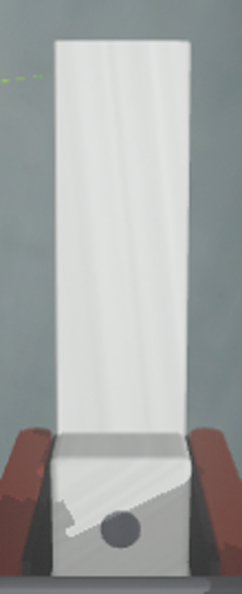

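```bash
cat >> h.py <<'E'
BO=np.array([.5875,.0057]);BA=np.radians(2.2);BX=np.array([np.cos(BA),np.sin(BA)]);BY=np.array([-BX[1],BX[0]])
def bw(x,y,z): return np.r_[BO+BX*x+BY*y,z]
E
python3 - <<'E'
from look import *
np.set_printoptions(precision=4,suppress=True)
O=[180,0,2.2]
r.reach(bw(-.127,0,.26),O)
r.servo_line(bw(-.127,0,.225),O,speed=.08); r.wait(.3)
s=r.sense(); print(s["clock"],s["tcp_pos"],s["orientation"],s["contact_force"])
d=r.snapshot("wrist");pickle.dump(d,open("pics/wrist5.pkl","wb"))
im=d["frame"][:,:,::-1];cv2.imwrite("pics/wrist5.png",im)
E
```

```text
24.55 [0.4608 0.0008 0.2255] [179.9934  -0.0532   2.1934] [0.1803 1.0572 0.346 ]
```

View pics/wrist5.png

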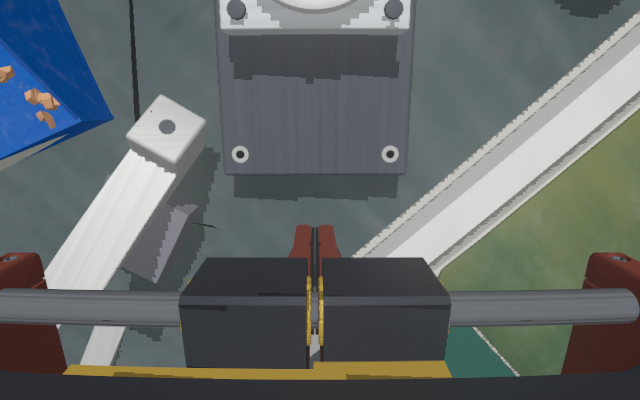

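The wedge is no longer in the fingers and lies left of the base, with its block at about (165,127). It most likely struck the blue bin as it swung round. I'll look at the whole scene.

Run:
```python
from look import *
np.set_printoptions(precision=4,suppress=True)
s=r.sense(); print(s["clock"],s["opening"])
r.servo_line(bw(-.127,0,.30),None,speed=.2)
a=r.snapshot("scene");b=r.snapshot("top")
pickle.dump(a,open("pics/scene6.pkl","wb"));pickle.dump(b,open("pics/top6.pkl","wb"))
crop(a,180,140,480,320,2.6,"pics/s6.png");crop(b,210,130,440,310,3.4,"pics/t6.png")
```

```text
24.6 0.0006162134573700271
```

View pics/s6.png

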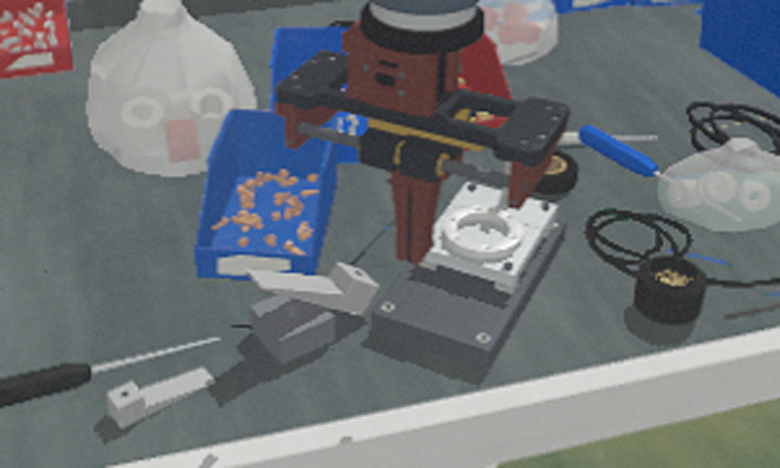

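View pics/t6.png

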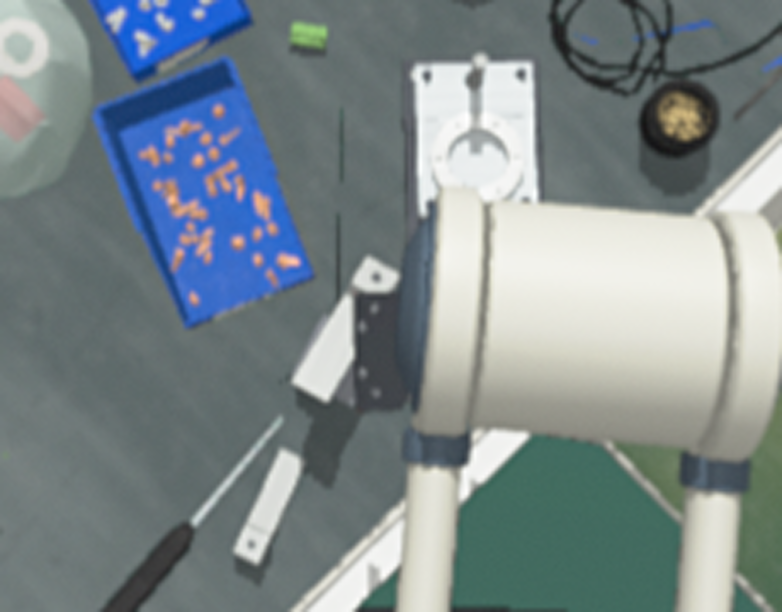

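Run:
```python
from look import *
np.set_printoptions(precision=4,suppress=True)
look(.455,.085,.36,150,"v1",.03)
look(.455,.085,.36,80,"v2",.05)
a=r.snapshot("scene");pickle.dump(a,open("pics/scene7.pkl","wb"))
for n,bx in(("v1",(220,60,420,230)),("v2",(220,60,420,230))):
    crop(pickle.load(open(f"pics/{n}.pkl","rb")),*bx,3.5,f"pics/{n}c.png")
crop(a,240,200,340,290,6,"pics/s7c.png")
```

```text
v1 27.6583 [0.481 0.07  0.36 ] [179.9992   0.0015 149.9897] [  4.265  -12.7081  92.1898  -0.0002 100.5166 -55.7247]
v2 29.075 [0.4464 0.0358 0.3599] [-179.9903    0.001    80.0239] [  0.2337 -18.7916  97.1965   0.0007 101.6048  10.2099]
```

View pics/v1c.png

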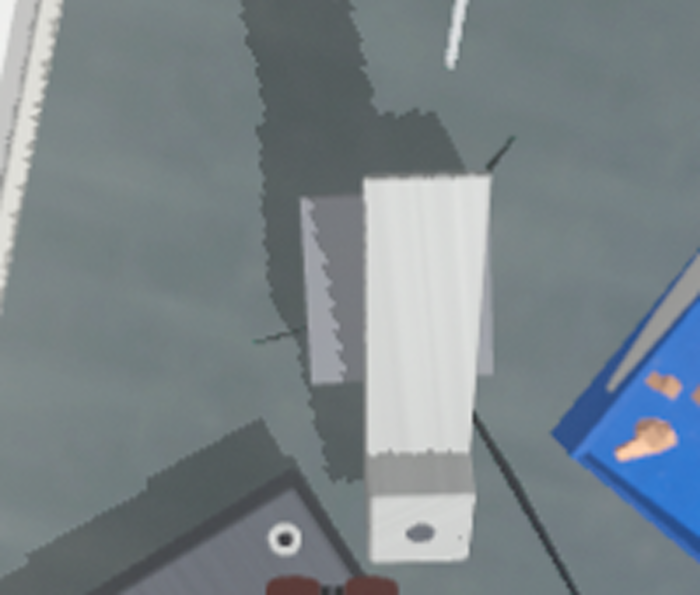

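View pics/v2c.png

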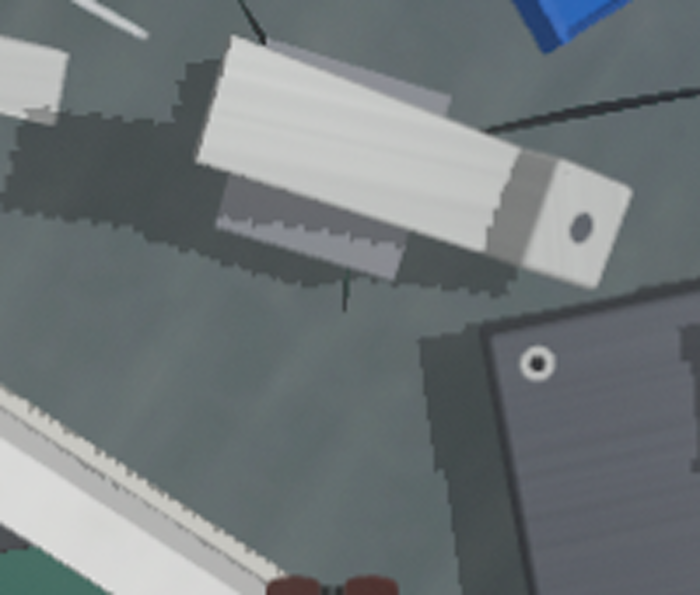

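View pics/s7c.png

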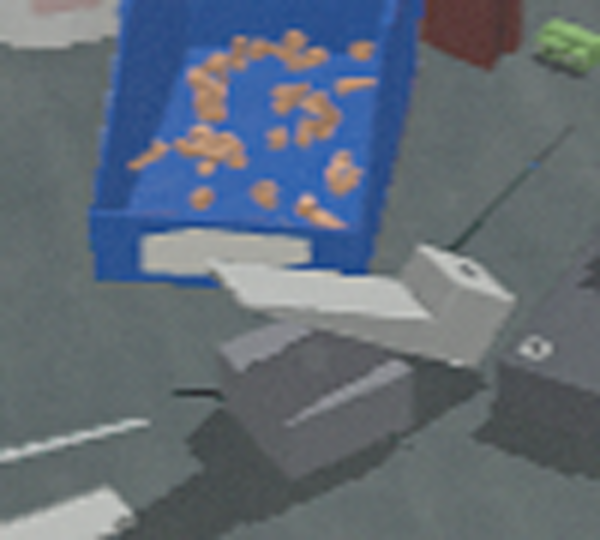

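```bash
cat > fit.py <<'E'
from h import *
from scipy.optimize import least_squares
np.set_printoptions(precision=4,suppress=True)
L=lambda n:pickle.load(open(f"pics/{n}.pkl","rb"))
def m(l,k,x0,y0): return np.array([((x+.5)/k-.5+x0,(y+.5)/k-.5+y0) for x,y in l])
M=np.array([(80,14,3),(80,-14,3),(0,14,30),(0,-14,30),(-30,14,30),(-30,-14,30)])/1000.
v1=L("v1");v2=L("v2");s=L("scene7")
for d in(v1,v2): d["t"]=np.asarray(d["t"])+[-.0011,0,0]
o1=m([(363,177),(491,175),(369,490),(475,493),(371,562),(468,556)],3.5,220,60)
o2=m([(196,161),(232,36),(522,263),(556,157),(598,289),(632,190)],3.5,220,60)
def W(q,P): return Ro.from_rotvec(q[:3]).apply(P)+q[3:]
f=lambda q:np.r_[(proj(v1,W(q,M))-o1).ravel(),(proj(v2,W(q,M))-o2).ravel()]
q0=np.r_[Ro.from_euler('z',150,degrees=True).as_rotvec(),.47,.08,.02]
S=least_squares(f,q0,loss='soft_l1')
q=S.x;R=Ro.from_rotvec(q[:3])
print("res",S.fun.reshape(2,6,2))
print("euler",R.as_euler('xyz',degrees=True),"origin",q[3:])
C=np.array([(80,14,0),(80,-14,0),(0,14,0),(0,-14,0),(-30,14,0),(-30,-14,0)])/1000.
print("under corners",W(q,C)); print("grip",W(q,np.array([[-.015,0,.024]])))
im=cv2.resize(s["frame"][200:290,240:340,::-1],None,fx=6,fy=6)
A=(proj(s,W(q,np.r_[M,C]))-[240,200]+.5)*6
for i,j in[(0,1),(2,3),(4,5),(2,4),(3,5),(4,10),(5,11),(10,11),(6,10),(7,11),(6,7)]: cv2.line(im,tuple(A[i].astype(int)),tuple(A[j].astype(int)),(0,0,255),1)
cv2.imwrite("pics/s7o.png",im)
E
python3 fit.py
```

```text
res [[[-0.3192  0.6809]
  [-1.7     0.02  ]
  [-0.4407  1.6129]
  [-0.2539 -0.4261]
  [-1.0832  0.4475]
  [-0.3788  1.0395]]

 [[ 0.0619 -0.9371]
  [ 0.1337 -0.5053]
  [-1.2658 -0.1364]
  [ 0.1086 -1.138 ]
  [-0.9581 -0.4924]
  [ 0.1443 -1.4927]]]
euler [  1.0881 -34.7591 151.4114] origin [0.4907 0.0918 0.012 ]
under corners [[ 0.4264  0.1109  0.0578]
 [ 0.4395  0.1356  0.0574]
 [ 0.4841  0.0794  0.0122]
 [ 0.4972  0.1041  0.0118]
 [ 0.5057  0.0676 -0.0049]
 [ 0.5189  0.0924 -0.0053]]
grip [[0.5137 0.0797 0.0231]]
```

View pics/s7o.png

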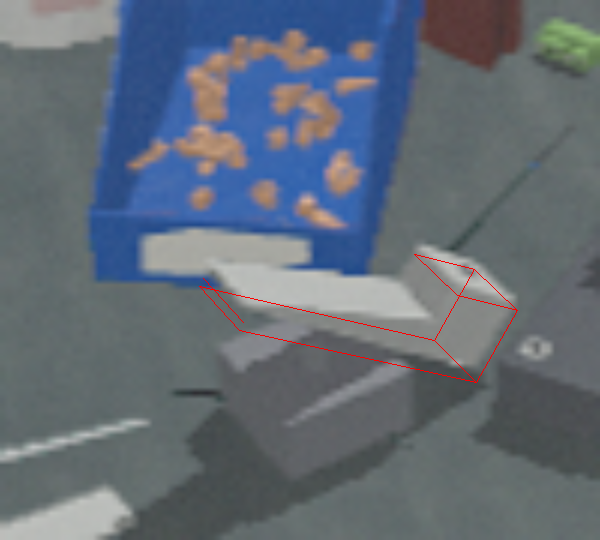

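```bash
cat >> fit.py <<'E'
print("---- constrained")
osc=m([(422,245),(515,297),(465,367),(208,262),(245,307)],6,240,200)
Ms=np.array([(-30,-14,30),(-30,14,30),(-30,14,0),(80,-14,3),(80,14,3)])/1000.
def g(q):
    c=W(q,C); n=Ro.from_rotvec(q[:3]).apply([0,0,1.]); e=np.array([.478,.092,.026])
    return np.r_[f(q),(proj(s,W(q,Ms))-osc).ravel(),c[4:,2]*2000,(e-q[3:])@n*1500]
S=least_squares(g,q,loss='soft_l1');q=S.x;R=Ro.from_rotvec(q[:3]);print(S.fun.round(2))
print("euler",R.as_euler('xyz',degrees=True),"origin",q[3:]);print("under corners",W(q,C)); print("grip",W(q,np.array([[-.015,0,.024]])))
np.save("q.npy",q)
E
python3 fit.py | sed -n '/----/,$p'
```

```text
---- constrained
[-0.59  1.07 -0.91  0.36 -0.41  2.5   0.33  0.52 -0.88  0.75  0.25  1.42
 -1.02 -0.36 -0.72 -0.99 -1.11  0.26  0.52 -1.3  -1.13 -0.51  0.2  -1.93
  8.08  2.46 -0.15  0.67  1.    0.93 -0.95 -0.56 -0.35 -0.54  0.18 -0.04
  0.88]
euler [  0.2761 -36.6133 151.8921] origin [0.4895 0.0926 0.0179]
under corners [[ 0.4263  0.1105  0.0657]
 [ 0.4394  0.1352  0.0656]
 [ 0.4829  0.0802  0.018 ]
 [ 0.496   0.105   0.0179]
 [ 0.5042  0.0689  0.0001]
 [ 0.5173  0.0936 -0.    ]]
grip [[0.5128 0.0803 0.0282]]
```

```bash
cat > chk.py <<'E'
from fit import *
print("=====")
print("bin v1",back(v1,m([(555,433),(570,460)],3.5,220,60),.035), "z0",back(v1,m([(555,433),(570,460)],3.5,220,60),.0))
print("bin v2",back(v2,m([(553,52),(520,5)],3.5,220,60),.035),back(v2,m([(553,52)],3.5,220,60),0))
sc=m([(92,205),(95,280),(370,238),(372,272)],6,240,200)
for z in(0,.03,.04): print(z,back(s,sc,z))
T=L("top6");print("top",back(T,m([(190,325),(313,272)],3.4,210,130),0.035),back(T,m([(190,325),(313,272)],3.4,210,130),0.0))
E
python3 chk.py | sed -n '/=====/,$p'
python3 - <<'E'
from h import *
d=pickle.load(open("pics/v1.pkl","rb"));crop(d,300,100,500,260,4,"pics/v1b.png")
d=pickle.load(open("pics/v2.pkl","rb"));crop(d,300,30,500,190,4,"pics/v2b.png")
E
```

```text
=====
bin v1 [[0.5096 0.1222 0.035 ]
 [0.518  0.1223 0.035 ]] z0 [[0.5198 0.124  0.    ]
 [0.5291 0.1241 0.    ]]
bin v2 [[0.5151 0.1202 0.035 ]
 [0.5087 0.1322 0.035 ]] [[0.5216 0.122  0.    ]]
0 [[0.5188 0.2444 0.    ]
 [0.4818 0.2154 0.    ]
 [0.5534 0.1401 0.    ]
 [0.536  0.1287 0.    ]]
0.03 [[0.4871 0.2177 0.03  ]
 [0.4521 0.1902 0.03  ]
 [0.5199 0.1191 0.03  ]
 [0.5034 0.1083 0.03  ]]
0.04 [[0.4766 0.2087 0.04  ]
 [0.4423 0.1818 0.04  ]
 [0.5087 0.112  0.04  ]
 [0.4926 0.1014 0.04  ]]
top [[0.4794 0.2075 0.035 ]
 [0.5187 0.1211 0.035 ]] [[0.4813 0.2125 0.    ]
 [0.5222 0.1228 0.    ]]
```

View pics/v1b.png

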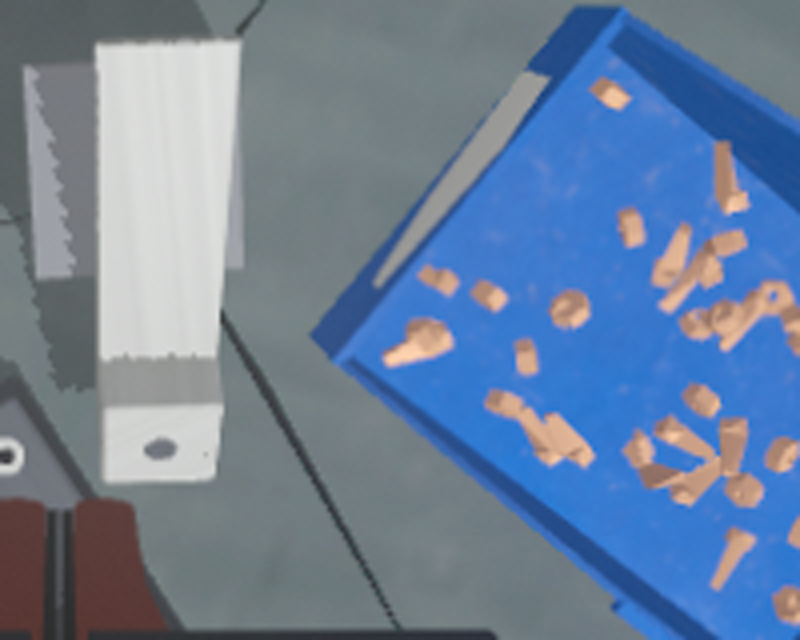

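View pics/v2.png

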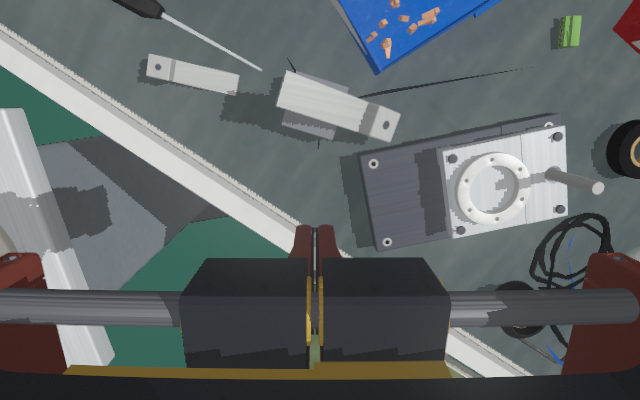

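Run:
```python
from look import *
np.set_printoptions(precision=4,suppress=True)
q=np.load("q.npy");Rw=Ro.from_rotvec(q[:3]).as_matrix()
# level roll
e=Ro.from_matrix(Rw).as_euler('xyz',degrees=True); Rw=Ro.from_euler('xyz',[0,e[1],e[2]],degrees=True).as_matrix()
Rt=Rw@np.diag([1,-1,-1]);O=Ro.from_matrix(Rt).as_euler('xyz',degrees=True);print(O)
G=q[3:]+Rw@[.038,0,.019]; T=G+Rw[:,2]*.163; A=T+Rw[:,2]*.08
print(G,T,A, r.inverse_kinematics(A,O), r.inverse_kinematics(T,O))
np.savez("plan.npz",O=O,T=T,A=A,Rw=Rw)
```

```text
[180.     -36.6133 151.8921]
[0.4726 0.1016 0.0558] [0.5583 0.0558 0.1867] [0.6004 0.0334 0.2509] [ -3.9664  21.0263  71.3294  16.4832 120.7169 -61.6189] [ -2.2327  17.4966  82.4119  16.4231 112.9852 -62.1617]
```

Run:
```python
from look import *
np.set_printoptions(precision=4,suppress=True)
P=np.load("plan.npz");O,T,A=P["O"],P["T"],P["A"]
r.let_go()
r.reach(A,O); 
r.servo_line(A+(T-A)*.5,O,speed=.12); r.wait(.2)
f0=r.sense()["contact_force"]
d=r.snapshot("wrist");pickle.dump(d,open("pics/wrist8.pkl","wb"));cv2.imwrite("pics/wrist8.png",d["frame"][:,:,::-1])
s=r.sense();print(s["clock"],s["tcp_pos"],s["orientation"],s["opening"],s["contact_force"])
```

```text
32.3833 [0.5797 0.0445 0.2196] [179.956  -36.5332 151.9069] 0.0878231130201692 [ 0.3352 -0.3489  0.3537]
```

View pics/wrist8.png

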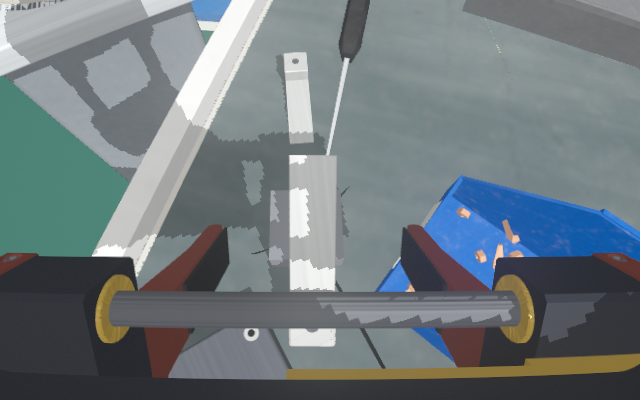

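Run:
```python
from look import *
np.set_printoptions(precision=4,suppress=True)
P=np.load("plan.npz");O,T,A=P["O"],P["T"],P["A"]
a=A+(T-A)*.5
for k in(.5,.75,1.):
    r.servo_line(a+(T-a)*k,O,speed=.08); s=r.sense();print(s["clock"],s["contact_force"])
    if np.linalg.norm(s["contact_force"])>8: print("contact");break
else:
    r.grab(55); r.wait(.3)
    s=r.sense(); print(s["clock"],s["tcp_pos"],s["opening"],s["contact_force"])
    r.servo_line(T+np.array([0,0,.03]),O,speed=.08); r.wait(.1)
    s=r.sense(); print(s["clock"],s["tcp_pos"],s["opening"],s["contact_force"])
    d=r.snapshot("wrist");pickle.dump(d,open("pics/wrist9.pkl","wb"));cv2.imwrite("pics/wrist9.png",d["frame"][:,:,::-1])
```

```text
32.7833 [-0.9394 -0.2878 -0.1429]
33.0583 [ 0.0514 -0.458  -0.2712]
33.3333 [ 0.4767 -0.1508 -0.2265]
34.5917 [0.5583 0.0559 0.1867] 0.027357235017392647 [0.1254 0.3797 0.3968]
35.2167 [0.5582 0.0559 0.2163] 0.027209574184478395 [ 0.6307 -0.1581 -1.5164]
```

View pics/wrist9.png

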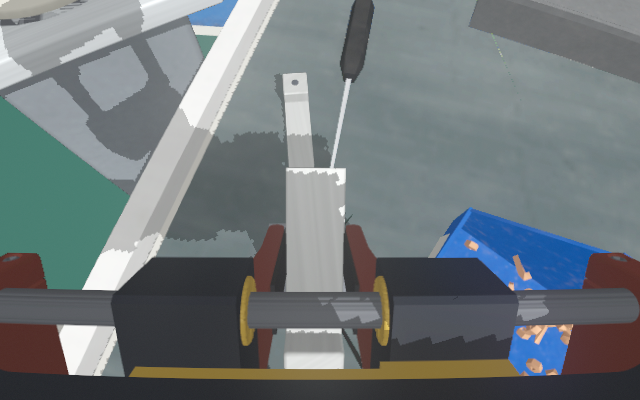

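Run:
```python
from h import *
d=pickle.load(open("pics/wrist9.pkl","rb"));d["t"]=np.asarray(d["t"])+[-.0011,0,0]
R=RM([180,-36.6,151.9]);p=np.array([.5582,.0559,.2163])
for x in(.038,.042,.046):
  for z in(.177,.179,.182): print(x,z,proj(d,[p+R@[x,s*.014,z] for s in(-1,1)]).round(1).tolist())
for x in(-.036,-.038,-.042):
  print(x,proj(d,[p+R@[x,s*.014,.163+.019-.030] for s in(-1,1)]).round(1).tolist(),proj(d,[p+R@[x,s*.014,.163+.019-.015] for s in(-1,1)]).round(1).tolist())
crop(d,260,150,370,380,2.6,"pics/w9c.png")
```

```text
0.038 0.177 [[281.4, 177.8], [341.6, 177.7]]
0.038 0.179 [[281.8, 176.9], [341.3, 176.9]]
0.038 0.182 [[282.4, 175.6], [340.8, 175.6]]
0.042 0.177 [[281.2, 169.3], [341.8, 169.3]]
0.042 0.179 [[281.6, 168.5], [341.5, 168.5]]
0.042 0.182 [[282.2, 167.4], [341.0, 167.4]]
0.046 0.177 [[281.0, 160.7], [342.0, 160.7]]
0.046 0.179 [[281.4, 160.0], [341.6, 160.0]]
0.046 0.182 [[282.0, 159.0], [341.1, 159.0]]
-0.036 [[280.6, 349.2], [342.4, 349.3]] [[283.4, 328.7], [340.0, 328.7]]
-0.038 [[280.7, 352.9], [342.3, 352.9]] [[283.5, 332.1], [339.9, 332.1]]
-0.042 [[281.0, 360.2], [342.1, 360.2]] [[283.7, 339.0], [339.8, 339.0]]
```

View pics/w9c.png

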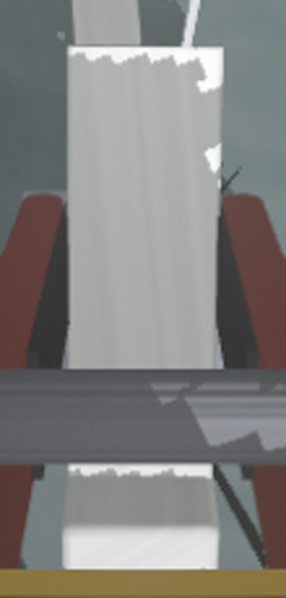

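Run:
```python
from look import *
np.set_printoptions(precision=4,suppress=True)
P=np.load("plan.npz");O,T,A=P["O"],P["T"],P["A"]
r.servo_line(T+np.array([0,0,.18]),O,speed=.2)
V=[180,0,2.2]
W=bw(-.0794,0,.34); print(r.inverse_kinematics(W,V),r.sense()["joints"])
r.reach(W,V)
s=r.sense();print(s["clock"],s["tcp_pos"],s["opening"])
r.servo_line(bw(-.0794,0,.225),V,speed=.12); r.wait(.2)
s=r.sense();print(s["clock"],s["tcp_pos"],s["opening"],s["contact_force"])
for n in("wrist","scene"):
    d=r.snapshot(n);pickle.dump(d,open(f"pics/{n}10.pkl","wb"))
    if n=="wrist": cv2.imwrite("pics/wrist10.png",d["frame"][:,:,::-1])
    else: crop(d,300,180,440,300,5,"pics/s10.png")
```

```text
[-3.5374 -9.1953 91.1386 -0.     98.0567 84.2626] [ -2.2318  12.3033  70.0831  19.7906 129.769  -55.7493]
38.2583 [0.5082 0.0027 0.3397] 0.027467815703705673
39.5667 [0.5084 0.0026 0.2259] 0.02733195686340819 [ 0.7893 -0.0863 -1.9831]
```

View pics/wrist10.png

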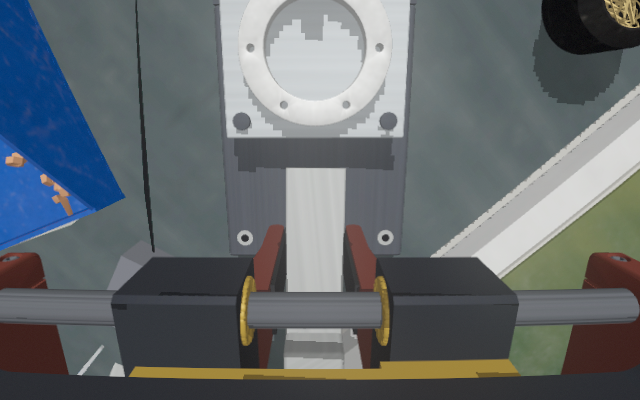

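View pics/s10.png

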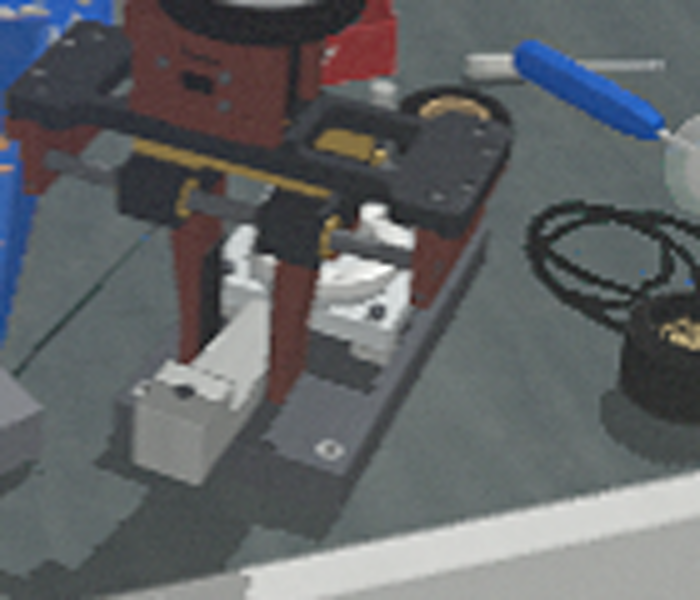

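Run:
```python
from look import *
np.set_printoptions(precision=4,suppress=True)
V=[180,0,2.2]
r.servo_line(bw(-.0794,0,.210),V,speed=.06); r.wait(.15)
f0=r.sense()["contact_force"];print(f0)
z=.210
while z>.199:
    z-=.001; r.servo_line(bw(-.0794,0,z),V,speed=.02)
    s=r.sense();f=s["contact_force"]-f0;print(round(s["clock"],2),round(z,4),s["tcp_pos"][2],f,s["torque"])
    if f[2]>5: break
```

```text
[-0.1609 -0.3208 -1.7678]
40.47 0.209 0.20909301104310915 [ 0.2862  0.5493 -0.203 ] [ 0.0308  0.0454 -0.0102]
40.72 0.208 0.20793174407756793 [-0.0344  0.643   0.0227] [-0.0537  0.1075 -0.0123]
40.97 0.207 0.20687211553293733 [-0.087   0.3142 -0.4583] [ 0.0334  0.0975 -0.0706]
41.22 0.206 0.2059186152881715 [0.5021 0.107  0.2286] [-0.0088  0.0988 -0.0121]
41.47 0.205 0.20487960827092197 [ 0.702  -0.1429 -0.1286] [-0.017   0.0494  0.0124]
41.72 0.204 0.20435038131365185 [-0.6193  0.6527  3.5878] [0.0302 0.2678 0.0334]
41.97 0.203 0.20434278662073782 [-3.0659  0.7795  8.5083] [ 0.0434  0.7339 -0.0087]
```

Run:
```python
from look import *
np.set_printoptions(precision=4,suppress=True)
V=[180,0,2.2]
r.servo_line(bw(-.0794,0,.2043),V,speed=.05)
for x in(-.066,-.0515):
    r.servo_line(bw(x,0,.2042),V,speed=.06); s=r.sense();print(s["clock"],s["tcp_pos"],s["contact_force"])
    if np.linalg.norm(s["contact_force"][:2])>8: print("stop");break
r.wait(.1)
d=r.snapshot("wrist");pickle.dump(d,open("pics/wrist11.pkl","wb"));cv2.imwrite("pics/wrist11.png",d["frame"][:,:,::-1])
```

```text
42.5917 [0.522  0.0031 0.2044] [1.1377 0.0409 1.4028]
42.9833 [0.5361 0.0037 0.2044] [-1.2963 -0.5482  2.7577]
```

View pics/wrist11.png

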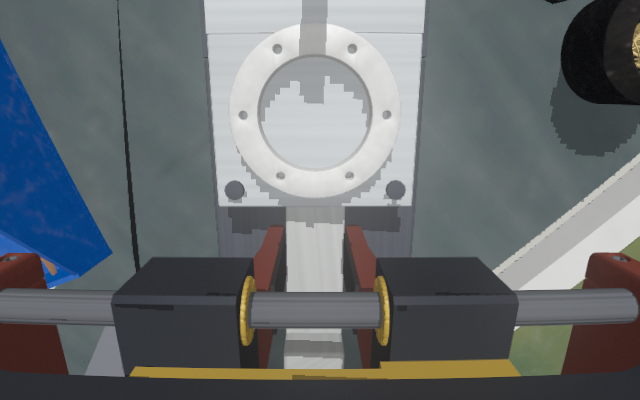

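Run:
```python
from look import *
np.set_printoptions(precision=4,suppress=True)
V=[180,0,2.2]
r.let_go(); r.wait(.1)
r.servo_line(bw(-.0515,0,.209),V,speed=.08)
r.servo_line(bw(-.1041,0,.209),V,speed=.12); r.wait(.2)
s=r.sense();print(s["clock"],s["contact_force"])
d=r.snapshot("wrist");pickle.dump(d,open("pics/wrist12.pkl","wb"));cv2.imwrite("pics/wrist12.png",d["frame"][:,:,::-1])
```

```text
45.3083 [ 0.2405 -0.2603  0.1167]
```

View pics/wrist12.png

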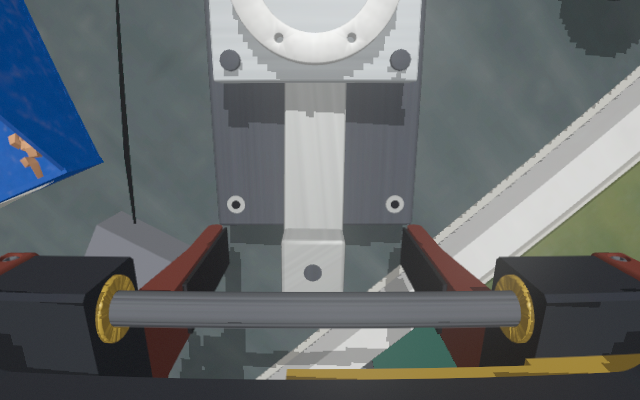

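Run:
```python
from look import *
np.set_printoptions(precision=4,suppress=True)
V=[180,0,2.2]
r.grab(55); r.wait(.2)
s=r.sense();f0=s["contact_force"];print(s["clock"],s["opening"],s["tcp_pos"],f0)
x0=-.1041
for dx in(.008,.014,.018,.022,.025,.028):
    r.servo_line(bw(x0+dx,0,.2087),V,speed=.05); s=r.sense();print(round(s["clock"],2),dx,(s["tcp_pos"][:2]-BO)@BX-x0,s["tcp_pos"][2],s["contact_force"]-f0)
    if np.linalg.norm((s["contact_force"]-f0)[:2])>20: print("stop");break
r.wait(.1)
d=r.snapshot("wrist");pickle.dump(d,open("pics/wrist13.pkl","wb"));cv2.imwrite("pics/wrist13.png",d["frame"][:,:,::-1])
```

```text
46.5083 0.027999434815400126 [0.4835 0.0017 0.209 ] [0.0432 0.3115 0.9708]
46.82 0.008 0.008513895943487795 0.20900519989890476 [1.2628 0.4847 0.6227]
47.08 0.014 0.014250330637697553 0.2089956506232114 [0.1662 0.0608 1.2817]
47.33 0.018 0.017942027360559373 0.20899732764040602 [-2.8272 -1.1994  4.1791]
47.58 0.022 0.021581299128250506 0.2089755134734827 [-5.6926 -0.6428  5.4565]
47.83 0.025 0.024281112578300415 0.2090134630513885 [-8.1254  0.4298  6.7517]
48.08 0.028 0.0271849630330903 0.20900541533102115 [-8.7919 -1.681   7.6508]
```

View pics/wrist13.png

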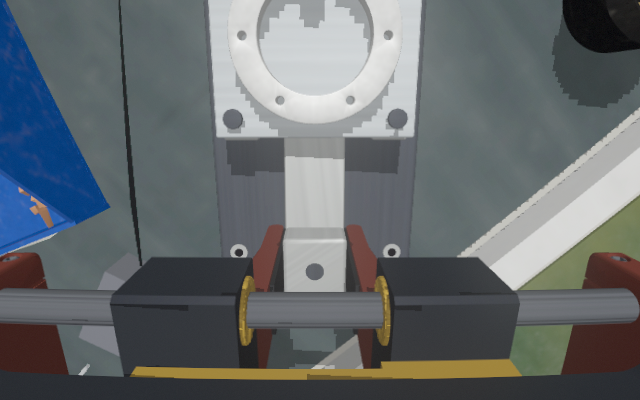

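```bash
cat > edge.py <<'E'
from h import *
import sys
np.set_printoptions(precision=4,suppress=True)
def edge(n,z,r0,r1,show=True):
    d=pickle.load(open(f"pics/{n}.pkl","rb"));g=cv2.cvtColor(d["frame"],cv2.COLOR_RGB2GRAY).astype(float)
    out=[]
    for c in list(range(240,275,5))+list(range(355,390,5)):
        col=cv2.GaussianBlur(g[:,c-1:c+2].mean(1).reshape(-1,1),(1,3),0).ravel()
        dd=-np.diff(col)[r0:r1]; k=dd.argmax(); w=np.clip(dd[max(k-2,0):k+3],0,None); row=r0+ (np.arange(max(k-2,0),max(k-2,0)+len(w))*w).sum()/w.sum()+.5
        out.append((c,row))
    P=back(d,out,z); bx=(P[:,:2]-BO)@BX
    print(n,np.median([o[1] for o in out]),"edge base x",bx.round(4), np.median(bx)); return np.median(bx)
E
python3 - <<'E'
from edge import *
edge("wrist10",.042,125,150)
edge("wrist11",.042,195,218)
edge("wrist12",.042,70,95)
edge("wrist13",.042,125,150)
edge("wrist13",.0437,125,150)
E
```

```text
wrist10 137.13376837852138 edge base x [-0.0261 -0.0261 -0.0261 -0.0261 -0.0261 -0.0261 -0.0261 -0.0259 -0.0259
 -0.0259 -0.0259 -0.0259 -0.026  -0.026 ] -0.02603638915520217
wrist11 205.72875841446898 edge base x [-0.0261 -0.0261 -0.0261 -0.0261 -0.026  -0.026  -0.026  -0.026  -0.026
 -0.026  -0.026  -0.026  -0.026  -0.0259] -0.02600995141787482
wrist12 79.70749247857327 edge base x [-0.0258 -0.0258 -0.0258 -0.0258 -0.0258 -0.0258 -0.0258 -0.0258 -0.0258
 -0.0258 -0.0258 -0.0258 -0.0258 -0.0258] -0.025804693343715716
wrist13 136.6606027406943 edge base x [-0.0229 -0.0228 -0.0228 -0.0228 -0.0229 -0.0229 -0.0228 -0.0228 -0.0228
 -0.0228 -0.0228 -0.0228 -0.0228 -0.0228] -0.022821554065501824
wrist13 136.6606027406943 edge base x [-0.0227 -0.0227 -0.0227 -0.0227 -0.0227 -0.0227 -0.0227 -0.0226 -0.0226
 -0.0226 -0.0226 -0.0226 -0.0226 -0.0226] -0.022664649550585367
```

Run:
```python
from look import *
from edge import edge
V=[180,0,2.2]; x0=-.1041
for dx in(.031,.034,.037):
    r.servo_line(bw(x0+dx,0,.2087),V,speed=.04); s=r.sense();print(round(s["clock"],2),dx,(s["tcp_pos"][:2]-BO)@BX-x0,s["tcp_pos"][2],s["contact_force"])
    if np.linalg.norm((s["contact_force"])[:2])>25: print("stop");break
r.wait(.1)
d=r.snapshot("wrist");pickle.dump(d,open("pics/wrist14.pkl","wb"));cv2.imwrite("pics/wrist14.png",d["frame"][:,:,::-1])
d=r.snapshot("scene");pickle.dump(d,open("pics/scene14.pkl","wb"));crop(d,320,190,420,290,6,"pics/s14.png")
print((r.sense()["tcp_pos"][:2]-BO)@BX-x0)
edge("wrist14",.044,140,180)
```

```text
48.48 0.031 0.03017497235863155 0.20901335066135293 [-8.1794 -0.8942  9.4287]
48.73 0.034 0.033192208888432426 0.2090036879974816 [-8.9891 -0.584   8.2921]
48.98 0.037 0.036165151450816474 0.2090066401920107 [-8.7553 -0.2089  8.5795]
0.03614423050147454
wrist14 157.830547112462 edge base x [-0.0228 -0.0228 -0.0228 -0.0228 -0.0226 -0.0226 -0.0226 -0.0226 -0.0226
 -0.0225 -0.0226 -0.0226 -0.0226 -0.0226] -0.022606352370396134
```

View pics/wrist14.png

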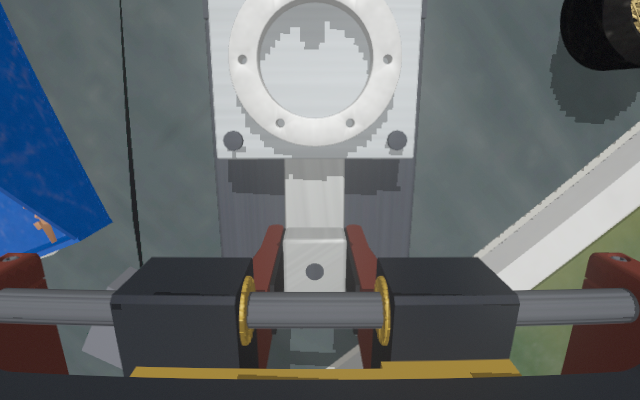

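View pics/s14.png

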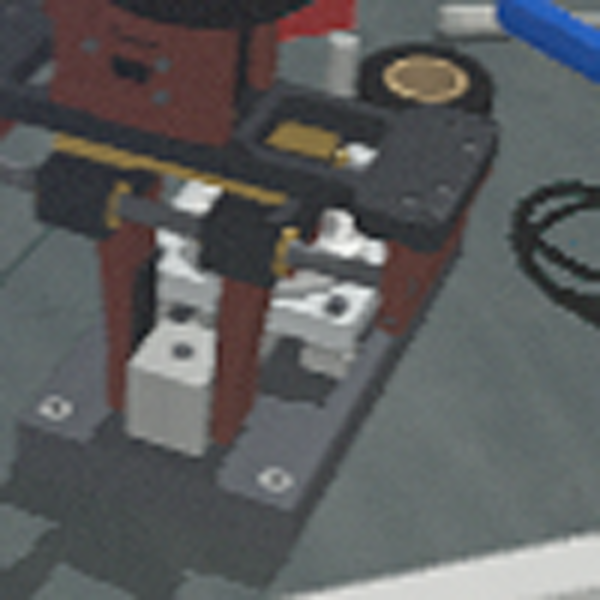

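Run:
```python
from h import *
from scipy.optimize import brentq
np.set_printoptions(precision=4,suppress=True)
def blob(d,c):
    g=cv2.cvtColor(d["frame"],cv2.COLOR_RGB2GRAY).astype(float);c=np.array(c,float)
    # dark disc: top part only could be shadowed; weight by darkness
    for _ in range(5):
        x0,y0=np.round(c).astype(int)-11; p=g[y0:y0+23,x0:x0+23]; yy,xx=np.mgrid[y0:y0+23,x0:x0+23]
        w=np.clip(135-p,0,40)*(np.hypot(xx-c[0],yy-c[1])<11); c=np.array([(w*xx).sum(),(w*yy).sum()])/w.sum()
    return c
L=lambda n:pickle.load(open(f"pics/{n}.pkl","rb"))
cs={"wrist10":((241,121),(388,121)),"wrist11":((235,190),(395,190)),"wrist12":((230,60),(400,60)),"wrist13":((233,119),(397,118)),"wrist14":((233,140),(397,140))}
D=[]
for n,c in cs.items():
    d=L(n);p=[blob(d,k) for k in c]
    dist=lambda z:np.linalg.norm(np.diff(back(d,p,z),axis=0))
    if n in("wrist10","wrist11","wrist12"): D.append(dist(.042))
    print(n,np.array(p).round(2).tolist(),dist(.042))
D0=np.mean(D)
for n in cs:
    d=L(n);p=[blob(d,k) for k in cs[n]]
    print(n,"z top at holes",brentq(lambda z:np.linalg.norm(np.diff(back(d,p,z),axis=0))-D0,.02,.07))
# block front top vs wedge
```

```text
wrist10 [[241.58, 121.44], [387.86, 121.19]] 0.06880449283038342
wrist11 [[234.44, 190.34], [394.93, 190.08]] 0.06893526156916643
wrist12 [[229.81, 60.95], [399.63, 60.64]] 0.06901683861241038
wrist13 [[232.64, 119.28], [396.91, 118.88]] 0.06916093159289959
wrist14 [[233.2, 140.89], [396.38, 140.56]] 0.0697273985304862
wrist10 z top at holes 0.041726035616748786
wrist11 z top at holes 0.04203407885942019
wrist12 z top at holes 0.042209841561335525
wrist13 z top at holes 0.04251673105039962
wrist14 z top at holes 0.04371192526977882
```

Run:
```python
from h import *
from scipy.optimize import brentq
np.set_printoptions(precision=4,suppress=True)
L=lambda n:pickle.load(open(f"pics/{n}.pkl","rb"))
def sub(g,r,c0,c1,sgn):
    row=g[r-1:r+2,c0:c1+1].mean(0);dd=np.clip(sgn*np.diff(row),0,None);k=dd.argmax();a=max(k-2,0);w=dd[a:k+3];return c0+a+(np.arange(len(w))*w).sum()/w.sum()+.5
res={}
for n,er,l,rr in(("wrist10",137,226,404),("wrist11",206,218,411),("wrist12",80,213,418),("wrist13",137,217,414),("wrist14",158,217,413)):
    d=L(n);g=cv2.cvtColor(d["frame"],cv2.COLOR_RGB2GRAY).astype(float)
    ds=[];zs=[]
    for r in range(er-16,er-4,2):
        p=[(sub(g,r,l-7,l+7,1),r),(sub(g,r,rr-7,rr+7,-1),r)]
        ds.append(np.linalg.norm(np.diff(back(d,p,.042),axis=0)))
        zs.append(brentq(lambda z:np.linalg.norm(np.diff(back(d,p,z),axis=0))-.084,.01,.09))
    print(n,np.round(np.array(ds)*1000,2),"z",np.median(zs),[round(v[0],1) for v in p])
# ramp visible length
for n in("wrist12","wrist13","wrist14"):
    d=L(n);g=cv2.cvtColor(d["frame"],cv2.COLOR_RGB2GRAY).astype(float); print(n,g[222:246,314].round(0))
```

```text
wrist10 [83.74 83.75 83.8  83.86 83.83 83.79] z 0.04160368741018237 [np.float64(226.3), np.float64(403.1)]
wrist11 [83.85 83.92 83.87 83.82 83.89 83.9 ] z 0.04179890990252981 [np.float64(217.7), np.float64(411.3)]
wrist12 [83.68 83.69 83.7  83.83 83.91 83.86] z 0.0415787527382242 [np.float64(212.6), np.float64(417.0)]
wrist13 [84.25 84.19 84.04 84.02 84.09 84.17] z 0.04223066748868791 [np.float64(215.8), np.float64(413.9)]
wrist14 [84.87 84.86 84.95 84.9  84.84 84.8 ] z 0.043512069448879406 [np.float64(216.4), np.float64(413.0)]
wrist12 [194. 193. 193. 193. 193. 193. 182. 167. 163. 162. 162. 162. 162. 162.
 162. 162. 163. 168. 182. 204. 206. 202. 191. 183.]
wrist13 [193. 193. 193. 193. 193. 177. 164. 162. 163. 162. 162. 162. 163. 163.
 163. 161. 171. 187. 205. 206. 201. 188. 183. 182.]
wrist14 [192. 193. 192. 192. 192. 176. 163. 161. 161. 161. 162. 162. 162. 162.
 162. 162. 169. 186. 205. 206. 200. 188. 181. 182.]
```

Run:
```python
from h import *
for n,a,b,e in(("wrist13",227.3,239.3,136.66),("wrist14",227.2,239.3,157.83)):
    d=pickle.load(open(f"pics/{n}.pkl","rb"))
    f=lambda r,z:((back(d,[(314,r)],z)[0,:2]-BO)@BX)
    e=f(e,.044);j=f(a,.037);t=f(b,.052)
    for L in((e-.0003-j)*1e3,(e-.0003-t)*1e3): print(n,L,"lift",15-12*L/80-8)
```

```text
wrist13 42.600022118818245 lift 0.6099966821772629
wrist13 42.5222878136822 lift 0.6216568279476711
wrist14 33.60957848826361 lift 1.9585632267604591
wrist14 33.58151265495871 lift 1.962773101756195
```

Three image measures agree on a lift of about 1.95 mm: plate width, hole spacing and visible ramp length. I'll push 3.7 mm more for about 2.5 mm.

Run:
```python
from look import *
from edge import edge
from scipy.optimize import brentq
V=[180,0,2.2]; x0=-.1041
r.servo_line(bw(x0+.0407,0,.2087),V,speed=.03); r.wait(.3)
s=r.sense();print(round(s["clock"],2),(s["tcp_pos"][:2]-BO)@BX-x0,s["tcp_pos"][2],s["contact_force"],s["opening"])
d=r.snapshot("wrist");pickle.dump(d,open("pics/wrist15.pkl","wb"));cv2.imwrite("pics/wrist15.png",d["frame"][:,:,::-1])
e=edge("wrist15",.0445,155,185)
f=lambda q,z:((back(d,[(314,q)],z)[0,:2]-BO)@BX)
for L in((e-.0003-f(227.2,.037))*1e3,(e-.0003-f(239.3,.052))*1e3): print(L,"lift",7-.15*L)
g=cv2.cvtColor(d["frame"],cv2.COLOR_RGB2GRAY).astype(float);print(g[222:246,314])
def sub(g,r,c0,c1,sgn):
    row=g[r-1:r+2,c0:c1+1].mean(0);dd=np.clip(sgn*np.diff(row),0,None);k=dd.argmax();a=max(k-2,0);w=dd[a:k+3];return c0+a+(np.arange(len(w))*w).sum()/w.sum()+.5
zs=[]
for q in range(150,163,2):
    p=[(sub(g,q,209,225,1),q),(sub(g,q,405,421,-1),q)]
    zs.append(brentq(lambda z:np.linalg.norm(np.diff(back(d,p,z),axis=0))-.084,.01,.09)-.0417)
print("width lift",np.round(np.array(zs)*1e3,2))
for n in("scene","top"):
    a=r.snapshot(n);pickle.dump(a,open(f"pics/{n}15.pkl","wb"));cv2.imwrite(f"pics/{n}15.png",a["frame"][:,:,::-1])
```

```text
49.76 0.039876904135677335 0.20900737371069003 [-9.2507 -0.8212  8.8405] 0.027710303020826284
wrist15 166.53794921139604 edge base x [-0.0225 -0.0226 -0.0226 -0.0226 -0.0226 -0.0226 -0.0226 -0.0225 -0.0225
 -0.0225 -0.0225 -0.0225 -0.0225 -0.0225] -0.022529642973774945
29.960433532949338 lift 2.5059349700575995
29.935077526385705 lift 2.509738371042144
[193. 193. 192. 192. 192. 176. 163. 161. 161. 161. 161. 162. 162. 161.
 162. 162. 170. 186. 204. 206. 199. 187. 181. 181.]
width lift [2.35 2.31 2.25 2.12 2.16 2.35 2.45]
```

View pics/wrist15.png

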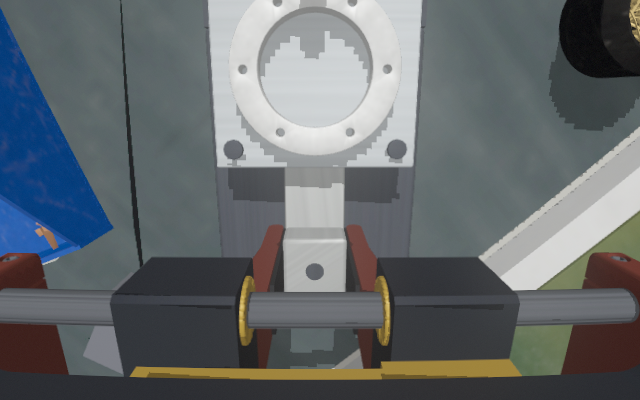

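View pics/top15.png

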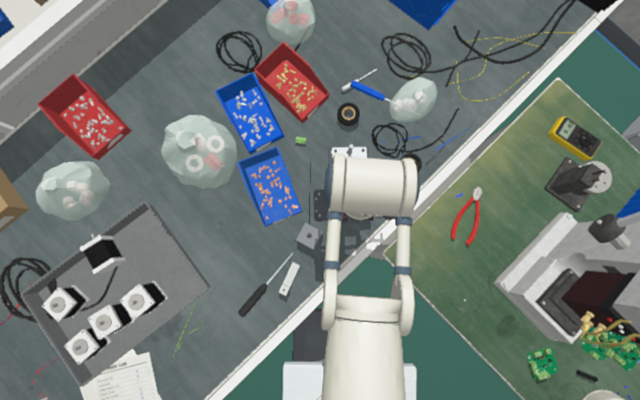

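View pics/scene15.png

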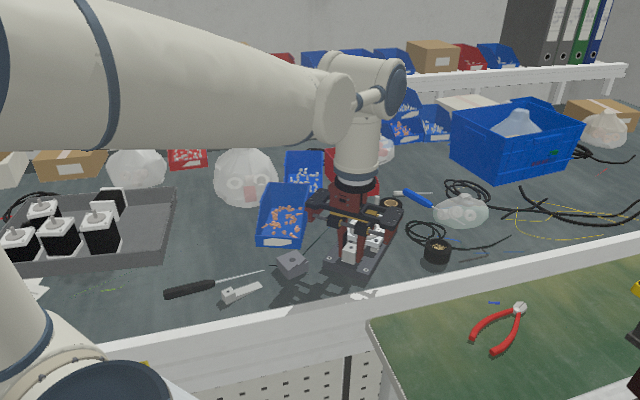

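Lift is about 2.5 mm, the wedge is centred and held, and the tape roll, terminal block, small wedge and screwdriver sit at their original pixels. Handing in.

Run:
```python
from station import r
s=r.sense();print(s["clock"],s["contact_force"],s["opening"])
r.hand_in();print("handed in")
```

```text
49.9083 [-7.94566804 -0.18341429  8.15467218] 0.027748103989670987
the job is handed in; nothing more can be done
handed in
```

The job is handed in at 49.9 s of the 69 s allowed. The pin is home, and the wedge is gripped by its block under the middle of the plate's front edge.

- **Pin:** it bottomed firmly with the foot at about 4 mm over the bench, and I released it upright.
- **Dropped wedge:** on the first carry I swung the wedge too low. It was knocked out of the fingers, most likely against the blue parts bin, and landed leaning on the stand. I saw no shift of the bin, and I did not record the contact force of the knock.
- **Recovery:** I picked the wedge up again by the ramp, with the tool tilted. I laid it on the base with its nose under the edge, let go, took it again by the grip block and pushed it in.
- **Lift:** visible ramp length gives 2.5 mm and the plate's apparent width 2.1–2.45 mm. An earlier estimate from tool position read about 0.5 mm higher, and I set it aside because the image measures agreed with each other. The two front corners were not measured separately, but the front edge looks level.
- **Final state:** the push was about 9 N. The plate slid 3 mm back against the pin and then stopped.
- **Other things on the bench:** the tape roll, terminal block, small wedge and screwdriver are at their original pixels. The tin was partly hidden by the arm in the last top view, but it looks in place in the scene view.

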